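# Lid on the loaded kettle

## Robot

A 6-joint arm with a two-finger parallel gripper is mounted at the origin on the work surface. World frame = base frame: x ahead of the robot, y to its left, z up, the work surface at z = 0. Lengths are in m, angles in rad, forces in N, time in s.
With the tool pointing down it reaches from about 0.375 to 0.9 m from the base axis. Payload 3.1 kg.
Tool frame: the origin (TCP) lies at the very end of the fingers, on their centre line; the grasp point (between the pads) lies 19 mm behind it (tcp_to_grasp is the distance from the TCP to the grasp point, in m); z points along the fingers, y is the direction in which the jaws open and shut (so a half turn about z gives the same grasp; the last joint's range is limited). The gripper opens to 85 mm and grips with 20 to 120 N. Pads are 22 mm wide; open, the fingers measure 114 mm over their backs; the gripper's body (76 mm by 85 mm) begins 54 mm behind the grasp point. The pads swing forward as they close: fully open they stand 13 mm farther back than shut.
Start: joints at [-0.178, 0.527, 1.433, -0, 1.181, -0.178], TCP at [0.625, 0, 0.231] pointing down, gripper open.
Joint ranges: [-3.08, 3.08], [-0.75, 2.2], [0.22, 2.44], [-1.43, 4.57], [0, 2.65], [-2.85, 2.85]. Speed limits (rad/s): [2.79, 2.79, 3.14, 3.14, 3.14, 3.14].

## Interface

Orientations are given as a unit quaternion [x, y, z, w].
In Python, from station import sense, snapshot, camera_info, sign_off, tcp_to_grasp gives the robot as it stands.
- The arm moves only by the shell command python3 -m inch 'ROWS' [FORCE]. ROWS is JSON, a list of rows, each a list of 3 entries, a list of its own where there are three numbers: the closure, from -1 (fully open) to 1 (shut), so that 0 is half open, then the shift along the tool's x, y, z normalised to -1 to 1, where 1 is 10 cm, then the turn, a rotation vector about the tool's x, y, z normalised to -1 to 1, where 1 is 360 degrees. In form: [[jaw, [dx, dy, dz], [ax, ay, az]], ...]. A call has 1 to 20 rows; each row is the pose to reach, as a shift and turn from the pose commanded when the call began, along the tool's axes at that moment, turning the shorter way round; what a row does not reach only later rows make up. A row lasts 1/10 s, in which the tool goes at most 50 mm and 8.59 degrees, less where a joint would pass 70% of its speed; a pose out of reach is approached as far as the arm can. A call with a number of a shift or a turn outside -1 to 1 is refused whole. A call with a gripper value outside its range is refused whole. The fingers move at their own pace and stop on an object; FORCE is the grip in N (left out, the last holds). Time passes only in rows, so rows that repeat a pose let the fingers close. It gives the time, the measured TCP pose, the force and the opening at its end, in the units of the state.
- sense(): the state, without advancing time (a new reading comes with each control period).
- snapshot(name): name is "scene" or "side" or "wrist"; returns (picture, depth): 384x512x3 uint8, blue, green, red; 384x512 float32, m along the optical axis (not along the pixel's ray), 0 where there is no reading.
- camera_info(name): a dict with "K" (3x3 intrinsics, pixels), "origin" and "orientation" of the camera in the world. Camera axes: x right, y down, z forward; pixel columns grow to the right and rows downward; lengths in m; the calibration is good to about 2 mm. A picture is of the moment at which its call begins: read the wrist's pose just before it. camera_info takes no time and is no camera call; for the wrist camera it gives the pose at the moment of the call.
- sign_off(): hands the job in, once; it reports no verdict.
The state is a dict: "t": time; "q": joint angles; "qd": joint speeds; "tau": joint torques, N m; "tcp_pos": TCP position; "tool_rot": TCP orientation; "force": force on the tool from outside, world axes, zero at the start; "ft_torque": the same for the moment, N m; "finger_gap": opening from 0.0 (shut) to 1.0 (fully open).
Only numpy, scipy, OpenCV 4.12 (cv2) and the standard library are available. Lean on these libraries where they do the work, as an engineer would, in place of code of your own. Each camera call takes 0.05 s, during which the arm holds its last target.

## Task

The tea infuser is already in the aluminium kettle, so close it up: pick up the kettle's own aluminium lid by its black knob and set it on the kettle's mouth so that it sits level and fully home, then let go. Lower it on, do not drop it, do not push the kettle about or tip it, and leave the open white jar and its white lid where they are.

Things in the scene. Friction and masses are not known exactly. Their poses are not given: they have to be found in the camera images.
- lid_knob (a point): Kettle's lid: aluminium disc 120 mm across, black knob on top, lying level on the table beside the kettle, about 0.15 kg. Point: centre of the knob's barrel (28 mm across, 26 mm tall), 13 mm below its top, 23 mm above the dome, 35 mm above the disc's underside, 45 mm above the foot of the plug (10 mm tall, 80 mm across at its foot, 92 mm at the disc). z up out of the knob.
- kettle_mouth (a point): Centre of the loose aluminium kettle's round mouth, at rim level, 115 mm above the table, z up. Opening 104 mm, rim 112 mm, belly 156 mm across, about 0.9 kg; spout to 150 mm along +x, black handle to 142 mm along -x, both below the rim; infuser top 38 mm below it. Lid fully home: disc on the rim, knob point 35 mm above this point, 6 mm of play round the plug.
- jar_lid_knob (a point): Bystander: the white plastic lid of the jar, 92 mm across with a white knob, lying on the table on the other side of the kettle. The point is the centre of its knob, 45 mm above the table. Must not be moved.
- jar_mouth (a point): Bystander: the open white plastic jar, 90 mm across and 120 mm tall. The point is the centre of its mouth, z up. Must not be moved.
Things that resemble listed ones, but are neither listed nor needed, are in the scene too. What is shaped like the part that bears lid_knob but brown is not meant.

How it is judged:
By the outcome, as a careful person would: the job done as asked, in the order asked, and still so for the second after the job is handed in, with the robot touching nothing.
It also fails if it takes over 40 s, if anything falls off the work surface, if the arm or the gripper's body presses on something with over 40 N, if the wrist force passes 120 N, or if a joint passes its speed limit or range.

## Working session

There is one attempt and no reset: what is moved stays moved. The work goes in short steps, Python scripts to look and compute and a shell command to move; the robot and the scene stay as the last step left them, time stands still between calls to the robot, and variables do not carry over. Pictures are saved under pics/ and viewed, and the job is handed in when it is done.

```bash
ls; mkdir -p pics
python3 - <<'E'
from station import *
import cv2,numpy as np
s=sense();print(s['t'],s['tcp_pos'],s['tool_rot'],s['force'],s['finger_gap'],tcp_to_grasp)
for n in("scene","side","wrist"):
    ci=camera_info(n);p,d=snapshot(n);cv2.imwrite(f"pics/{n}0.png",p);np.savez(f"pics/{n}0.npz",p=p,d=d,K=ci["K"],o=ci["origin"],r=ci["orientation"]);print(n,ci)
E
```

```text
pics
0.0 [6.24259870e-01 1.40146503e-04 2.30344547e-01] [ 7.07114914e-01  7.07097796e-01 -6.37164466e-04 -8.93715349e-04] [ 0.298361   -0.59888303  0.31618738] 1.000848621709097 0.0187
scene {'K': array([[418.29075757,   0.        , 256.90051642],
       [  0.        , 418.29075757, 193.20442736],
       [  0.        ,   0.        ,   1.        ]]), 'origin': array([0.90514849, 0.74205393, 0.62804933]), 'orientation': array([ 0.20300364,  0.85344372, -0.46589329, -0.11561477])}
side {'K': array([[427.5798092 ,   0.        , 256.03195387],
       [  0.        , 427.5798092 , 182.88793708],
       [  0.        ,   0.        ,   1.        ]]), 'origin': array([ 0.39368113, -0.7738806 ,  0.93649814]), 'orientation': array([ 0.92488632, -0.07803467,  0.03648341, -0.37035774])}
wrist {'K': array([[324.46771865,   0.        , 254.18169988],
       [  0.        , 324.46771865, 196.47427401],
       [  0.        ,   0.        ,   1.        ]]), 'origin': array([0.62456187, 0.07461945, 0.3730921 ]), 'orientation': array([ 9.88980209e-01,  2.37788304e-04, -1.49315958e-03,  1.48040064e-01])}
```

View pics/scene0.png

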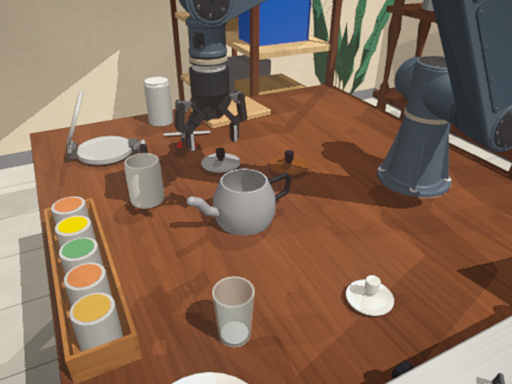

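View pics/side0.png

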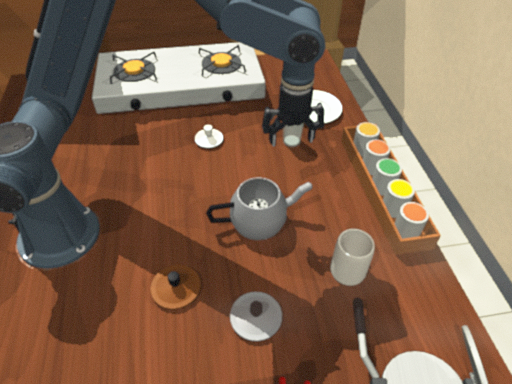

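View pics/wrist0.png

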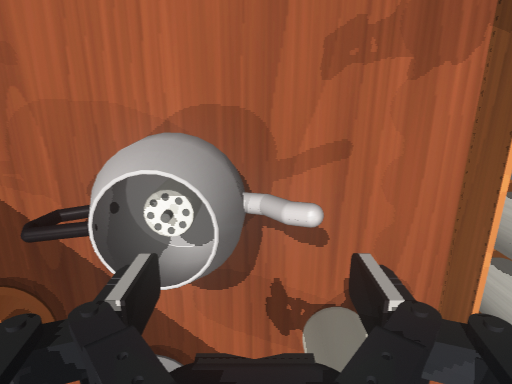

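The side view shows the whole job. The aluminium lid is at about (256,316) with its knob at (256,309), the brown decoy is at (175,287), and the kettle mouth is at (258,197). In the scene view the lid is at (220,162) and the mouth at (245,186). The wrist view shows the mouth rim centred near (153,228).

```bash
cat > h.py <<'E'
import numpy as np,cv2
from scipy.spatial.transform import Rotation as R
def load(n):
    z=np.load(f"pics/{n}.npz");return z['p'],z['d'],z['K'],z['o'],R.from_quat(z['r']).as_matrix()
def cloud(d,K,o,M):
    v,u=np.mgrid[:d.shape[0],:d.shape[1]]
    return np.stack([(u-K[0,2])/K[0,0]*d,(v-K[1,2])/K[1,1]*d,d],-1)@M.T+o
def plane(uv,z,K,o,M):
    r=M@np.array([(uv[0]-K[0,2])/K[0,0],(uv[1]-K[1,2])/K[1,1],1]);return o+r*(z-o[2])/r[2]
def circ(P):
    A=np.c_[2*P[:,:2],np.ones(len(P))];s=np.linalg.lstsq(A,(P[:,:2]**2).sum(1),rcond=None)[0]
    return s[:2],np.sqrt(s[2]+s[0]**2+s[1]**2)
E
python3 - <<'E'
from h import *
boxes={'side0':dict(lid=(225,288,288,345),mouth=(225,172,292,220),jar=(270,125,315,150),jlid=(190,122,228,152)),'scene0':dict(lid=(196,145,245,176),mouth=(210,165,280,210),jar=(208,270,260,350),jlid=(340,270,400,318))}
for n in boxes:
    p,d,K,o,M=load(n);C=cloud(d,K,o,M)
    g=p.astype(int)
    for k,(a,b,c,e) in boxes[n].items():
        S=C[b:e,a:c].reshape(-1,3);G=g[b:e,a:c].reshape(-1,3);ok=d[b:e,a:c].ravel()>0;S=S[ok];G=G[ok]
        if k=='lid':
            dark=(G.max(1)<75)&(S[:,2]>.03); 
            print(n,'knob',dark.sum(),np.median(S[dark],0),S[dark].max(0),S[dark].min(0))
            t=S[dark]; t=t[t[:,2]>t[:,2].max()-.006];print('  top',t.mean(0),len(t))
            m=(S[:,2]>.012)&(S[:,2]<.03)&(np.ptp(G,axis=1)<25); Q=S[m]
        else: 
            zt={'mouth':.115,'jar':.12,'jlid':.045}[k];Q=S[abs(S[:,2]-zt)<.006]
        if len(Q)>5:
            c,r=circ(Q);print(n,k,len(Q),'circ',c,r,'mid',(Q.max(0)+Q.min(0))/2,np.ptp(Q,axis=0))
for n in('side0','scene0'):
    p=load(n)[0];a,b=(200,160) if n=='side0' else (170,130);cv2.imwrite(f'pics/{n}c.png',cv2.resize(p[b:b+190,a:a+130] if n=='side0' else p[b:b+110,a:a+140],None,fx=3,fy=3,interpolation=2))
E
```

```text
side0 knob 135 [ 0.48042643 -0.32648142  0.0574071 ] [ 0.49221758 -0.31046832  0.06341867] [ 0.4688165  -0.33534424  0.03628708]
  top [ 0.48097763 -0.32160381  0.05890825] 66
side0 lid 1759 circ [ 0.48161    -0.32017408] 0.04347646693423711 mid [ 0.48168921 -0.32128693  0.01875798] [0.11808233 0.1185965  0.01348528]
side0 mouth 290 circ [ 0.53679909 -0.03769817] 0.055199620241788795 mid [ 0.53656302 -0.03900287  0.11431407] [0.11696204 0.11677536 0.01061875]
side0 jlid 26 circ [0.43493553 0.32086376] 0.010768244673097102 mid [0.43431121 0.31681943 0.04456102] [0.02567832 0.01914935 0.01009457]
scene0 knob 77 [ 0.48684537 -0.31235163  0.04886184] [ 0.49709387 -0.30512845  0.05828599] [ 0.47281645 -0.33142997  0.0310911 ]
  top [ 0.48531148 -0.31772216  0.05575974] 32
scene0 lid 452 circ [ 0.48569313 -0.31908612] 0.040089088057591656 mid [ 0.48497399 -0.32029214  0.02078518] [0.11602147 0.11889142 0.01755824]
scene0 mouth 256 circ [ 0.54013446 -0.03673414] 0.054840668825286085 mid [ 0.541408   -0.03645203  0.1129735 ] [0.11221271 0.11526242 0.00793495]
scene0 jlid 69 circ [0.43765628 0.3232104 ] 0.013135507322521557 mid [0.43955915 0.32492795 0.04512991] [0.0236539  0.02389651 0.01130394]
```

Run:
```python
from h import *
# wrist rim: bright ring, ellipse
p,d,K,o,M=load('wrist0');C=cloud(d,K,o,M)
m=(abs(C[...,2]-.115)<.004)&(d>0);m[250:]=m[250:]
ys,xs=np.nonzero(m[:,:260]);k=(xs<235);P=C[ys[k],xs[k]]
print('wrist rim',len(P),circ(P),(P.max(0)+P.min(0))/2,np.ptp(P,axis=0))
```

```text
wrist rim 1887 (array([ 0.53745327, -0.03693438]), np.float64(0.05460963237122242)) [ 0.53755055 -0.03649852  0.11422794] [0.11468333 0.11416585 0.00645319]
```

The lid knob measures about (0.483, -0.320), with its top at 0.059 m, so the plug foot rests on the table. The mouth measures about (0.538, -0.037, 0.114). Both fit the given sizes, and the cameras agree to about 4 mm. The tool axes in the world are tool x = +y, tool y = +x and tool z = -z. I'll move above the lid and look again with the wrist camera.

```bash
python3 -m inch '[[-1,[-0.4,-0.2,0],[0,0,0]],[-1,[-0.8,-0.36,0],[0,0,0]],[-1,[-0.8,-0.36,0],[0,0,0]]]'
python3 -m inch '[[-1,[-0.4,-0.2,0],[0,0,0]],[-1,[-0.8,-0.36,0],[0,0,0]],[-1,[-0.8,-0.36,0],[0,0,0]]]'
python3 -m inch '[[-1,[-0.4,-0.2,0],[0,0,0]],[-1,[-0.8,-0.35,0],[0,0,0]],[-1,[-0.8,-0.35,0],[0,0,0]]]'
python3 -m inch '[[-1,[-0.4,-0.2,0],[0,0,0]],[-1,[-0.8,-0.35,0],[0,0,0]],[-1,[-0.8,-0.35,0],[0,0,0]],[-1,[-0.8,-0.35,0],[0,0,0]],[-1,[-0.8,-0.35,0],[0,0,0]]]'
python3 - <<'E'
from station import *
from h import *
s=sense();print(s['t'],s['tcp_pos'],s['tool_rot'])
n='wrist';ci=camera_info(n);p,d=snapshot(n);cv2.imwrite(f"pics/{n}1.png",p);np.savez(f"pics/{n}1.npz",p=p,d=d,K=ci["K"],o=ci["origin"],r=ci["orientation"])
p,d,K,o,M=load('wrist1');C=cloud(d,K,o,M)
near=np.hypot(C[...,0]-.483,C[...,1]+.32)<.08
m=near&(d>0)&(C[...,2]>.006)&(C[...,2]<.03);P=C[m];print('lid',len(P),(P.max(0)+P.min(0))/2,np.ptp(P,axis=0))
h=cv2.convexHull(np.argwhere(m)[:,::-1].astype(np.int32))[:,0]
print(circ(np.array([plane(q,.0115,K,o,M) for q in h])))
for zz in (.053,.055):
  t=C[near&(C[...,2]>zz)&(C[...,2]<.07)];print('knobtop',len(t),t.mean(0),np.ptp(t,axis=0),circ(t))
E
```

```text
t: 0.45
tcp_pos: [0.5872, -0.0839, 0.2309]
tool_rot: [0.709, 0.705, -0.001, -0.0]
force: [-0.5, 0.8, 0.8]
finger_gap: 0.997
t: 0.75
tcp_pos: [0.5518, -0.1638, 0.2311]
tool_rot: [0.709, 0.705, -0.001, 0.0]
force: [0.4, 0.1, -0.5]
finger_gap: 1.007
t: 1.05
tcp_pos: [0.5174, -0.2437, 0.2313]
tool_rot: [0.709, 0.705, -0.001, 0.001]
force: [-0.0, 0.6, -0.0]
finger_gap: 1.0
t: 1.55
tcp_pos: [0.4835, -0.3182, 0.2311]
tool_rot: [0.707, 0.707, 0.0, -0.001]
force: [-0.3, 0.6, -0.3]
finger_gap: 1.0
1.55 [ 0.48349224 -0.31824245  0.23106554] [ 7.06730661e-01  7.07482308e-01  4.08918090e-04 -6.23534194e-04]
lid 7887 [ 0.4816879  -0.32190916  0.01743571] [0.11839449 0.11786477 0.01255895]
(array([ 0.48143921, -0.32241148]), np.float64(0.05998723555983282))
knobtop 579 [ 0.48153052 -0.32108019  0.05772564] [0.02728618 0.02726278 0.00753623] (array([ 0.48152868, -0.32127735]), np.float64(0.009714151390230462))
knobtop 560 [ 0.4815144  -0.32129751  0.05784019] [0.0272628  0.02726278 0.00557638] (array([ 0.48151111, -0.32146061]), np.float64(0.009572415779196068))
```

View pics/wrist1.png

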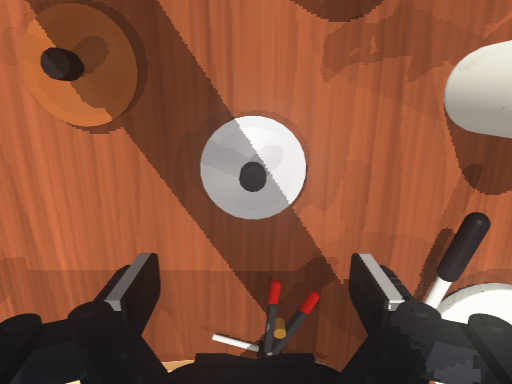

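The lid is at (252,167) with its knob at (252,177), giving a knob position of (0.4815, -0.3215) and a disc radius of 60.0 mm. That matches. I need to shift about -1.5 mm in x and y, then descend to a TCP height of about 0.027.

```bash
python3 -m inch '[[-1,[-0.02,-0.015,0.4],[0,0,0]],[-1,[-0.02,-0.015,0.8],[0,0,0]],[-1,[-0.02,-0.015,1],[0,0,0]],[-1,[-0.02,-0.015,1],[0,0,0]]]'
python3 -m inch '[[-1,[0,0,0.3],[0,0,0]],[-1,[0,0,0.6],[0,0,0]],[-1,[0,0,0.8],[0,0,0]],[-1,[0,0,0.94],[0,0,0]],[-1,[0,0,1],[0,0,0]],[-1,[0,0,1],[0,0,0]],[-1,[0,0,1],[0,0,0]]]'
python3 - <<'E'
from station import *
import cv2
s=sense();print(s['t'],s['tcp_pos'],s['tool_rot'],s['force'])
p,d=snapshot('side');cv2.imwrite('pics/side2.png',cv2.resize(p[230:384,160:340],None,fx=3,fy=3))
E
```

```text
t: 2.0
tcp_pos: [0.4803, -0.3186, 0.1282]
tool_rot: [0.706, 0.708, 0.0, -0.004]
force: [0.0, 1.1, -0.1]
finger_gap: 1.003
t: 2.7
tcp_pos: [0.4823, -0.3224, 0.0324]
tool_rot: [0.707, 0.707, 0.0, 0.001]
force: [-0.1, 0.1, 0.5]
finger_gap: 1.0
2.7 [ 0.48225047 -0.32242583  0.03237977] [7.07009099e-01 7.07203707e-01 1.91111432e-05 1.02509700e-03] [-0.0731365   0.08230427  0.5181959 ]
```

View pics/side2.png

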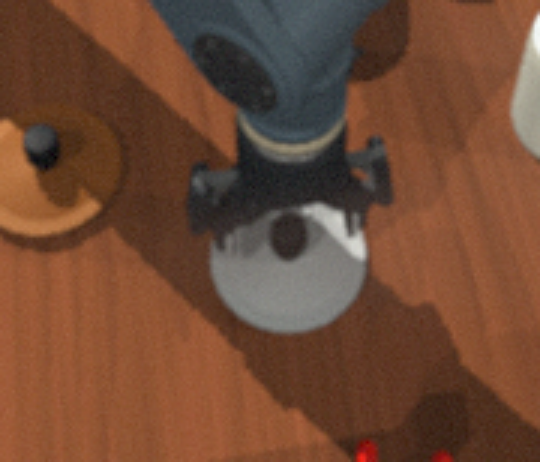

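The open fingers stand either side of the black knob, which is at crop pixel (289,236). I'll lower 4 mm more and close.

```bash
python3 -m inch '[[-1,[0,0,0.04],[0,0,0]],[-1,[0,0,0.04],[0,0,0]],[-0.2,[0,0,0.04],[0,0,0]],[0.2,[0,0,0.04],[0,0,0]],[0.4,[0,0,0.04],[0,0,0]],[1,[0,0,0.04],[0,0,0]],[1,[0,0,0.04],[0,0,0]],[1,[0,0,0.04],[0,0,0]],[1,[0,0,0.04],[0,0,0]],[1,[0,0,0.04],[0,0,0]]]' 50
python3 - <<'E'
from station import *
s=sense();print(s['t'],s['tcp_pos'],s['tool_rot'],s['force'],s['ft_torque'],s['finger_gap']*85)
E
```

```text
t: 3.75
tcp_pos: [0.4816, -0.3221, 0.0275]
tool_rot: [0.707, 0.707, 0.0, 0.0]
force: [0.5, 0.9, 2.5]
finger_gap: 0.315
3.75 [ 0.48164418 -0.32213545  0.02753606] [7.07125230e-01 7.07088277e-01 8.61866052e-06 2.78993685e-04] [0.45865502 0.94047664 2.52608767] [ 0.03936808 -0.01412263 -0.0143262 ] 26.755465838366696
```

The opening is about 27 mm, so the knob is held. Lifting.

```bash
python3 -m inch '[[1,[0,0,-0.1],[0,0,0]],[1,[0,0,-0.25],[0,0,0]],[1,[0,0,-0.5],[0,0,0]],[1,[0,0,-0.75],[0,0,0]],[1,[0,0,-1],[0,0,0]],[1,[0,0,-1],[0,0,0]]]'
python3 -m inch '[[1,[0,0,-0.25],[0,0,0]],[1,[0,0,-0.5],[0,0,0]],[1,[0,0,-0.75],[0,0,0]],[1,[0,0,-0.9],[0,0,0]],[1,[0,0,-0.9],[0,0,0]],[1,[0,0,-0.9],[0,0,0]]]'
cat > look.py <<'E'
import sys
from station import *
from h import *
k=sys.argv[1]
s=sense();print(s['t'],s['tcp_pos'].round(4),s['tool_rot'].round(4),s['force'].round(2),s['ft_torque'].round(3),round(s['finger_gap']*85,1))
for n in sys.argv[2:]:
    ci=camera_info(n);p,d=snapshot(n);cv2.imwrite(f"pics/{n}{k}.png",p);np.savez(f"pics/{n}{k}.npz",p=p,d=d,K=ci["K"],o=ci["origin"],r=ci["orientation"])
E
python3 look.py 3 side wrist scene
```

```text
t: 4.35
tcp_pos: [0.4834, -0.3237, 0.1316]
tool_rot: [0.707, 0.707, 0.0, 0.004]
force: [0.2, -0.4, -1.2]
finger_gap: 0.313
t: 4.95
tcp_pos: [0.4809, -0.3214, 0.2166]
tool_rot: [0.707, 0.707, -0.0, -0.001]
force: [-0.1, -0.5, -2.0]
finger_gap: 0.312
4.95 [ 0.4809 -0.3214  0.2166] [ 7.071e-01  7.071e-01 -0.000e+00 -6.000e-04] [-0.06 -0.53 -2.02] [0.037 0.022 0.053] 26.6
```

```bash
python3 -c "
import cv2,numpy as np
a=[cv2.imread(f'pics/{n}3.png') for n in('side','wrist','scene')]
cv2.imwrite('pics/m3.png',np.vstack([np.hstack([cv2.resize(x,(400,300)) for x in a[:2]]),np.hstack([cv2.resize(a[2],(400,300)),cv2.resize(a[0][150:300,200:400],(400,300))])]))"
```

```text
(no output)
```

View pics/m3.png

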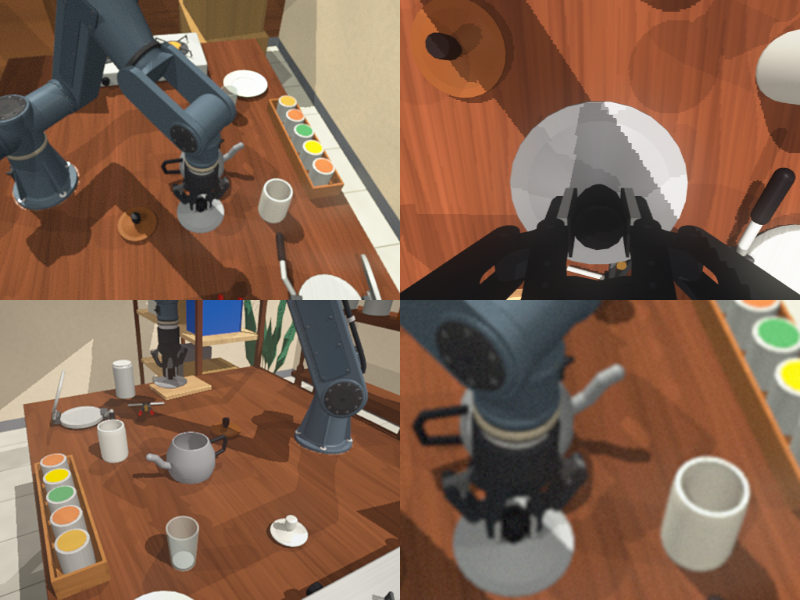

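The lid hangs from the gripper and looks level. I'll measure its tilt and its offset from the TCP in the wrist depth.

```bash
cat > tilt.py <<'E'
import sys
from h import *
def lid(n,t):
    p,d,K,o,M=load(n);C=cloud(d,K,o,M);t=np.array(t)
    r=np.hypot(C[...,0]-t[0],C[...,1]-t[1])
    h=C[...,2]-t[2]
    m=(d>0)&(r<.075)&(h<0.003)&(h>-.035)&(p.max(2)>70)
    print('h pct',np.percentile(h[m],[1,20,50,80,99]).round(4),m.sum())
    P=C[m]; c,_=circ(P[np.hypot(*(P[:,:2]-t[:2]).T)>0]) 
    hull=cv2.convexHull(np.argwhere(m)[:,::-1].astype(np.int32))[:,0]
    H=C[hull[:,1],hull[:,0]];z0=np.median(H[:,2])
    Q=np.array([plane(q,z0,K,o,M) for q in hull]); Q=Q[Q[:,1]>t[1]-.02]
    c,R0=circ(Q);print('outline centre-tcp',(c-t[:2]).round(4),'R',R0.round(4),'z0',z0.round(4))
    rr=np.hypot(*(P[:,:2]-c).T);S=P[(rr>.035)&(rr<.057)]; rs=rr[(rr>.035)&(rr<.057)]
    A=np.c_[S[:,:2]-c,rs**2,np.ones(len(S))];s=np.linalg.lstsq(A,S[:,2],rcond=None)[0]
    print('slope x,y deg',np.degrees(s[:2]).round(2),len(S), 'edge z-tcp',(s[3]+s[2]*.059**2-t[2]).round(4))
if __name__=='__main__': lid(sys.argv[1],[float(x) for x in sys.argv[2:5]])
E
python3 tilt.py wrist3 .4813 -.3218 .2170
```

```text
h pct [-0.0157 -0.0146 -0.0136 -0.0105 -0.0061] 26182
outline centre-tcp [-0.0008  0.0009] R 0.0597 z0 0.2021
slope x,y deg [-0.21  0.08] 16658 edge z-tcp -0.0155
```

The lid is level to about 0.2° and centred on the TCP to within 1 mm. The shift from knob to mouth is (0.0555, 0.284), and the three cameras agree on it to 2 mm. When home, the TCP should be at z≈0.1325. I'll go part way and re-measure the mouth with the wrist camera.

```bash
python3 -m inch '[[1,[0.12,0.06,0],[0,0,0]],[1,[0.35,0.18,0],[0,0,0]],[1,[0.6,0.3,0],[0,0,0]],[1,[0.8,0.4,0],[0,0,0]],[1,[0.92,0.5,0],[0,0,0]],[1,[0.92,0.555,0],[0,0,0]],[1,[0.92,0.555,0],[0,0,0]]]'
python3 -m inch '[[1,[0.12,0,0],[0,0,0]],[1,[0.35,0,0],[0,0,0]],[1,[0.6,0,0],[0,0,0]],[1,[0.8,0,0],[0,0,0]],[1,[0.92,0,0],[0,0,0]],[1,[0.92,0,0],[0,0,0]],[1,[0.92,0,0],[0,0,0]],[1,[0.92,0,0],[0,0,0]]]'
python3 look.py 4 wrist side scene
python3 - <<'E'
from h import *
for n,b in(('wrist4',.0),):
    p,d,K,o,M=load(n);C=cloud(d,K,o,M)
    m=(d>0)&(abs(C[...,2]-.115)<.004)&(np.hypot(C[...,0]-.538,C[...,1]+.037)<.064)
    P=C[m];print(n,len(P),circ(P),P.min(0),P.max(0))
E
```

```text
t: 5.8
tcp_pos: [0.538, -0.2302, 0.2172]
tool_rot: [0.707, 0.708, -0.0, 0.001]
force: [-0.3, -0.1, -1.7]
finger_gap: 0.315
t: 6.6
tcp_pos: [0.5372, -0.1391, 0.2174]
tool_rot: [0.707, 0.707, -0.0, 0.0]
force: [0.6, -0.1, -0.9]
finger_gap: 0.311
6.6 [ 0.5372 -0.1391  0.2174] [ 7.074e-01  7.068e-01 -1.000e-04  5.000e-04] [ 0.6  -0.05 -0.94] [ 0.041 -0.013 -0.018] 26.4
wrist4 1921 (array([ 0.53677924, -0.03800446]), np.float64(0.054616082215112466)) [ 0.47935363 -0.08992538  0.11100361] [ 0.59413215 -0.00186998  0.11703239]
```

View pics/wrist4.png

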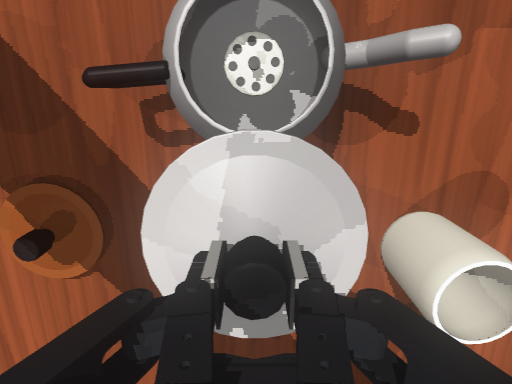

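The wrist view shows the rim centred near (254,58), giving a mouth at (0.5368, -0.0380). The commanded TCP is (0.537, -0.138), so I shift +100 mm along tool x, then check from the fixed cameras.

```bash
python3 -m inch '[[1,[0.12,0,0],[0,0,0]],[1,[0.35,0,0],[0,0,0]],[1,[0.6,0,0],[0,0,0]],[1,[0.8,0,0],[0,0,0]],[1,[0.95,0,0],[0,0,0]],[1,[1,0,0],[0,0,0]],[1,[1,0,0],[0,0,0]],[1,[1,0,0],[0,0,0]]]'
python3 -m inch '[[1,[0,0,0.2],[0,0,0]],[1,[0,0,0.4],[0,0,0]],[1,[0,0,0.55],[0,0,0]],[1,[0,0,0.65],[0,0,0]],[1,[0,0,0.65],[0,0,0]],[1,[0,0,0.65],[0,0,0]],[1,[0,0,0.65],[0,0,0]]]'
python3 look.py 5 wrist side scene; python3 tilt.py wrist5 .5371 -.038 .152
python3 -c "
import cv2,numpy as np
a=cv2.imread('pics/side5.png')[130:250,190:350];b=cv2.imread('pics/scene5.png')[120:240,170:330]
cv2.imwrite('pics/m5.png',np.hstack([cv2.resize(x,(400,300),interpolation=2) for x in(a,b)]))"
```

```text
t: 7.55
tcp_pos: [0.5372, -0.0385, 0.2174]
tool_rot: [0.707, 0.707, -0.0, 0.0]
force: [0.2, 0.8, -0.5]
finger_gap: 0.311
t: 8.25
tcp_pos: [0.5377, -0.0384, 0.1531]
tool_rot: [0.707, 0.707, 0.0, 0.001]
force: [-0.5, 0.1, -1.3]
finger_gap: 0.311
8.25 [ 0.5377 -0.0384  0.1531] [7.072e-01 7.070e-01 4.000e-04 8.000e-04] [-0.5   0.11 -1.31] [0.064 0.017 0.031] 26.4
h pct [-0.0137 -0.0125 -0.0115 -0.0085 -0.0041] 26169
outline centre-tcp [ 0.0005 -0.0001] R 0.0597 z0 0.1391
slope x,y deg [-0.   -0.07] 16641 edge z-tcp -0.0133
```

View pics/m5.png

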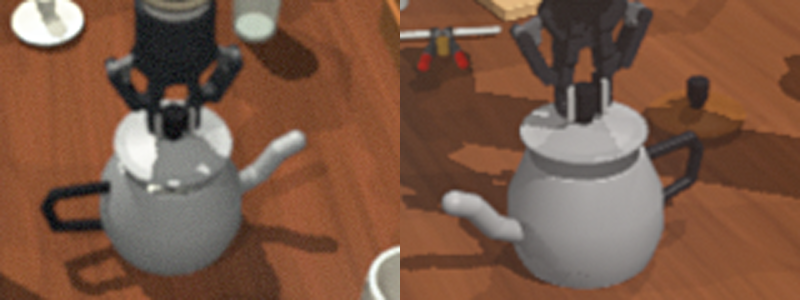

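The lid sits about 10 mm above the rim, level and centred on the kettle in both views (crop (175,145) left, (584,130) right). Wrist estimate: lid (0.5376, -0.0381) against mouth (0.537, -0.038). Now I lower gently, watching the force.

```bash
python3 -m inch '[[1,[0,0,0.04],[0,0,0]],[1,[0,0,0.08],[0,0,0]],[1,[0,0,0.12],[0,0,0]],[1,[0,0,0.15],[0,0,0]],[1,[0,0,0.15],[0,0,0]],[1,[0,0,0.15],[0,0,0]]]'
python3 -c "
from station import *
s=sense();print(s['t'],s['tcp_pos'].round(4),s['force'].round(2),s['ft_torque'].round(3))"
python3 -m inch '[[1,[0,0,0.01],[0,0,0]],[1,[0,0,0.02],[0,0,0]],[1,[0,0,0.03],[0,0,0]],[1,[0,0,0.03],[0,0,0]],[1,[0,0,0.03],[0,0,0]]]'
python3 look.py 6 side scene wrist; python3 tilt.py wrist6 .5371 -.038 .134
```

```text
t: 9.0
tcp_pos: [0.5369, -0.0379, 0.1371]
tool_rot: [0.707, 0.707, -0.0, -0.0]
force: [-0.1, -0.1, -2.3]
finger_gap: 0.313
9.0 [ 0.5369 -0.0379  0.1371] [-0.14 -0.09 -2.29] [-0.003 -0.028  0.007]
t: 9.5
tcp_pos: [0.537, -0.038, 0.1343]
tool_rot: [0.707, 0.707, 0.0, 0.0]
force: [-0.9, 0.2, -1.5]
finger_gap: 0.309
9.5 [ 0.537  -0.038   0.1343] [0.7071 0.7071 0.     0.    ] [-0.89  0.24 -1.5 ] [-0.052 -0.015  0.045] 26.3
h pct [-0.0337 -0.0134 -0.0124 -0.0094 -0.0049] 27806
outline centre-tcp [-0.0002  0.0042] R 0.0596 z0 0.1199
slope x,y deg [-0.08 -1.78] 17095 edge z-tcp -0.0154
```

Still no contact (-1.5 N is just the lid's weight). The wrist fit now picks up the kettle body as well, hence its odd slope. Continuing in 0.5–1 mm steps.

```bash
python3 -m inch '[[1,[0,0,0.005],[0,0,0]],[1,[0,0,0.01],[0,0,0]],[1,[0,0,0.01],[0,0,0]],[1,[0,0,0.01],[0,0,0]]]'
python3 -m inch '[[1,[0,0,0.005],[0,0,0]],[1,[0,0,0.01],[0,0,0]],[1,[0,0,0.01],[0,0,0]],[1,[0,0,0.01],[0,0,0]]]'
```

```text
t: 10.05
tcp_pos: [0.537, -0.038, 0.1333]
tool_rot: [0.707, 0.707, -0.0, -0.0]
force: [-0.0, -0.4, -2.1]
finger_gap: 0.309
t: 10.45
tcp_pos: [0.537, -0.038, 0.1325]
tool_rot: [0.707, 0.707, 0.0, 0.0]
force: [-0.5, 0.5, 0.7]
finger_gap: 0.314
```

```bash
python3 -m inch '[[1,[0,0,0.005],[0,0,0]],[1,[0,0,0.005],[0,0,0]],[1,[0,0,0.005],[0,0,0]]]'
python3 look.py 7 side scene wrist
python3 - <<'E'
from h import *
p,d,K,o,M=load('wrist7');C=cloud(d,K,o,M);c=np.array([.537,-.038])
r=np.hypot(C[...,0]-c[0],C[...,1]-c[1])
m=(d>0)&(r>.048)&(r<.057)&(C[...,2]>.113)&(C[...,2]<.128)&(p.max(2)>70)
P=C[m];A=np.c_[P[:,:2]-c,np.ones(len(P))];s=np.linalg.lstsq(A,P[:,2],rcond=None)[0];print(np.degrees(s[:2]),s[2],len(P))
a=load('side7')[0][130:250,190:350];b=load('scene7')[0][120:240,170:330]
cv2.imwrite('pics/m7.png',np.hstack([cv2.resize(x,(400,300),interpolation=2) for x in(a,b)]))
E
```

```text
t: 10.75
tcp_pos: [0.537, -0.038, 0.1324]
tool_rot: [0.707, 0.707, 0.0, 0.0]
force: [-1.4, -0.1, 5.3]
finger_gap: 0.317
10.75 [ 0.537  -0.038   0.1324] [7.071e-01 7.071e-01 1.000e-04 2.000e-04] [-1.4  -0.11  5.31] [ 0.012  0.246 -0.08 ] 26.9
[-0.06746589 -0.00656707] 0.11899370192660545 8319
```

View pics/m7.png

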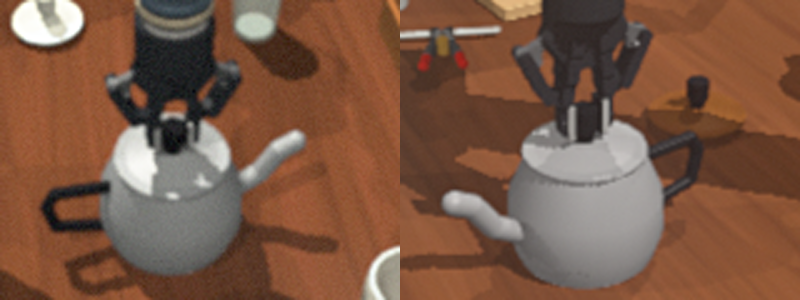

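The lid sits on the rim with no gap in either view. It is level to 0.1° at z≈0.119, the contact force is 5 N, and the TCP is at the expected 0.1325. I'll release slowly, then retreat straight up.

```bash
python3 -m inch '[[1,[0,0,-0.003],[0,0,0]],[1,[0,0,-0.004],[0,0,0]],[0.3,[0,0,-0.004],[0,0,0]],[0.2,[0,0,-0.004],[0,0,0]],[0,[0,0,-0.004],[0,0,0]],[-0.4,[0,0,-0.004],[0,0,0]],[-0.8,[0,0,-0.004],[0,0,0]],[-1,[0,0,-0.004],[0,0,0]],[-1,[0,0,-0.004],[0,0,0]],[-1,[0,0,-0.004],[0,0,0]],[-1,[0,0,-0.004],[0,0,0]]]' 20
python3 -m inch '[[-1,[0,0,-0.1],[0,0,0]],[-1,[0,0,-0.3],[0,0,0]],[-1,[0,0,-0.6],[0,0,0]],[-1,[0,0,-0.9],[0,0,0]],[-1,[0,0,-1],[0,0,0]],[-1,[0,0,-1],[0,0,0]],[-1,[0,0,-1],[0,0,0]]]'
python3 look.py 8 side scene wrist
python3 - <<'E'
from h import *
p,d,K,o,M=load('wrist8');C=cloud(d,K,o,M);c=np.array([.537,-.038])
r=np.hypot(C[...,0]-c[0],C[...,1]-c[1])
m=(d>0)&(r>.048)&(r<.057)&(C[...,2]>.11)&(C[...,2]<.13)
P=C[m];A=np.c_[P[:,:2]-c,np.ones(len(P))];s=np.linalg.lstsq(A,P[:,2],rcond=None)[0];print('slopes',np.degrees(s[:2]),s[2],len(P))
k=C[(d>0)&(r<.025)&(C[...,2]>.157)&(C[...,2]<.17)];print('knob top',(k.max(0)+k.min(0))/2,np.ptp(k,axis=0),np.median(k,0))
# bystanders before/after
for n,u,v in(('side',190,120),('side',280,100),('scene',208,270),('scene',340,270)):
    A=load(n+'0')[0][v:v+60,u:u+60].astype(int);B=load(n+'8')[0][v:v+60,u:u+60].astype(int);print(n,u,v,(abs(A-B).max(2)>40).mean())
a=load('side8')[0];b=load('scene8')[0];w=p
cv2.imwrite('pics/m8.png',np.vstack([np.hstack([cv2.resize(x,(400,300)) for x in(a,b)]),np.hstack([cv2.resize(w,(400,300)),cv2.resize(b[120:240,170:330],(400,300))])]))
E
```

```text
t: 12.0
tcp_pos: [0.537, -0.038, 0.1322]
tool_rot: [0.707, 0.707, 0.0, 0.0]
force: [0.0, 0.8, -0.1]
finger_gap: 1.0
t: 12.7
tcp_pos: [0.5363, -0.0378, 0.2316]
tool_rot: [0.707, 0.707, -0.0, -0.001]
force: [-0.6, -0.0, -0.7]
finger_gap: 0.996
12.7 [ 0.5363 -0.0378  0.2316] [ 7.071e-01  7.071e-01 -3.000e-04 -6.000e-04] [-0.6  -0.04 -0.73] [ 0.016 -0.022 -0.027] 84.7
slopes [-0.06539447 -0.02169893] 0.11905246258248679 4271
knob top [ 0.53665746 -0.03754206  0.1611672 ] [0.02655526 0.02739129 0.00824655] [ 0.53663721 -0.03648664  0.16282416]
side 190 120 0.16833333333333333
side 280 100 0.35805555555555557
scene 208 270 0.0
scene 340 270 0.0
```

View pics/m8.png

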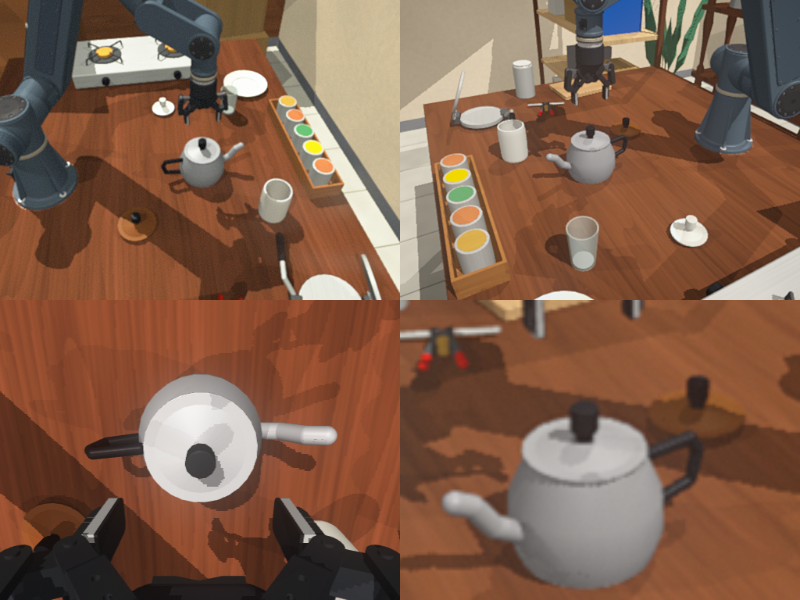

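The lid is home in all views. The knob top is at 0.163 m as expected, the tilt is below 0.1°, and the gripper is clear 10 cm above. The jar and its lid are unchanged in the scene view, and the side-view differences are the arm and its shadow.

```bash
python3 -c "
from station import *
print(sign_off())"
```

```text
the job is handed in; nothing more can be done
None
```

The kettle's aluminium lid is on its mouth, level and fully home, and the job was handed in at about 13 s of the 40 s allowed. I picked the lid up by its black knob and lowered it onto the rim in small steps. It touched with about 5 N. I eased off, opened the gripper and retreated 10 cm straight up.

**Last checks:**
- **Seating:** the knob's top measured 0.163 m, which is the expected height for fully home. The disc's tilt is under 0.1°, and the lid is centred on the mouth to about 1 mm.
- **Kettle:** it looks unmoved and upright in the camera views. I did not re-measure its position after letting go.
- **White jar and its lid:** no change between the first and last scene-camera pictures.

**Checks that disagreed:**
- **Side camera on the jar and its lid:** the pixel comparison did show changes there. I put those down to the arm and its shadow crossing the area.
- **Tilt just before contact:** one wrist-camera fit gave 1.8°, because the kettle's body got into the measurement. Later fits, limited to the lid, showed it level.
- **Scene camera:** it read about 3 mm farther along x than the other two cameras, so I used the wrist camera's values.

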